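# Set the bin tags on the reader repair board

### The job

Each bin on the board has a hinged metal tag in front of it: tipped away from the robot it shows a ring (bin full), tipped towards the robot it shows a bar (bin empty). With the fingertips, gently push over the tags that are wrong, so that only the two bins that hold a part show the ring and the empty bins show the bar, every tag lying fully against its stop. Leave the bins, their parts, the reader's lever and everything else where they are.

Things in the scene. Friction and masses are not known exactly. Their poses are not given: they have to be found in the camera images.
- stand_a: Fixed steel stand of one tag, four alike in a row on the board, 105 mm apart, letters in any order: foot 36 x 80 mm, uprights to 56 mm. Origin: middle of its underside, below the hinge line, which is 50 mm up. x points away from the robot to the stand's own bin, y along row and hinge, z up.
- tag_a (a joint): Hinge of stand_a's tag, rad: 0 = tipped towards the robot (BAR face up), 0.87 upright, 1.74 = tipped away (RING up). Smooth plate 60 mm wide, 4 thick, 60 g, reaching 74 mm from the hinge line, bead 8 mm thick at its edge. At its stops it leans 50 degrees from upright, edge 57 mm to that side of the hinge, 98 mm above the stand's origin (124 upright). Pushed past upright it falls to the other stop.
- place_a (a point): Spot on the board, 135 mm beyond stand_a, in the middle under the bin that this stand's tag speaks for.
- bin_a: Loose open grey bin 100 x 86 x 40 mm high, walls 3 mm; origin at the middle of its underside. Stands 135 mm beyond one of the stands (that stand's x axis), not always the one of the same letter. Full if the spool or the barrel is in it, otherwise empty.
- stand_b: Fixed steel stand of one tag, four alike in a row on the board, 105 mm apart, letters in any order: foot 36 x 80 mm, uprights to 56 mm. Origin: middle of its underside, below the hinge line, which is 50 mm up. x points away from the robot to the stand's own bin, y along row and hinge, z up.
- tag_b (a joint): Hinge of stand_b's tag, rad: 0 = tipped towards the robot (BAR face up), 0.87 upright, 1.74 = tipped away (RING up). Smooth plate 60 mm wide, 4 thick, 60 g, reaching 74 mm from the hinge line, bead 8 mm thick at its edge. At its stops it leans 50 degrees from upright, edge 57 mm to that side of the hinge, 98 mm above the stand's origin (124 upright). Pushed past upright it falls to the other stop.
- place_b (a point): Spot on the board, 135 mm beyond stand_b, in the middle under the bin that this stand's tag speaks for.
- bin_b: Loose open grey bin 100 x 86 x 40 mm high, walls 3 mm; origin at the middle of its underside. Stands 135 mm beyond one of the stands (that stand's x axis), not always the one of the same letter. Full if the spool or the barrel is in it, otherwise empty.
- stand_c: Fixed steel stand of one tag, four alike in a row on the board, 105 mm apart, letters in any order: foot 36 x 80 mm, uprights to 56 mm. Origin: middle of its underside, below the hinge line, which is 50 mm up. x points away from the robot to the stand's own bin, y along row and hinge, z up.
- tag_c (a joint): Hinge of stand_c's tag, rad: 0 = tipped towards the robot (BAR face up), 0.87 upright, 1.74 = tipped away (RING up). Smooth plate 60 mm wide, 4 thick, 60 g, reaching 74 mm from the hinge line, bead 8 mm thick at its edge. At its stops it leans 50 degrees from upright, edge 57 mm to that side of the hinge, 98 mm above the stand's origin (124 upright). Pushed past upright it falls to the other stop.
- place_c (a point): Spot on the board, 135 mm beyond stand_c, in the middle under the bin that this stand's tag speaks for.
- bin_c: Loose open grey bin 100 x 86 x 40 mm high, walls 3 mm; origin at the middle of its underside. Stands 135 mm beyond one of the stands (that stand's x axis), not always the one of the same letter. Full if the spool or the barrel is in it, otherwise empty.
- stand_d: Fixed steel stand of one tag, four alike in a row on the board, 105 mm apart, letters in any order: foot 36 x 80 mm, uprights to 56 mm. Origin: middle of its underside, below the hinge line, which is 50 mm up. x points away from the robot to the stand's own bin, y along row and hinge, z up.
- tag_d (a joint): Hinge of stand_d's tag, rad: 0 = tipped towards the robot (BAR face up), 0.87 upright, 1.74 = tipped away (RING up). Smooth plate 60 mm wide, 4 thick, 60 g, reaching 74 mm from the hinge line, bead 8 mm thick at its edge. At its stops it leans 50 degrees from upright, edge 57 mm to that side of the hinge, 98 mm above the stand's origin (124 upright). Pushed past upright it falls to the other stop.
- place_d (a point): Spot on the board, 135 mm beyond stand_d, in the middle under the bin that this stand's tag speaks for.
- bin_d: Loose open grey bin 100 x 86 x 40 mm high, walls 3 mm; origin at the middle of its underside. Stands 135 mm beyond one of the stands (that stand's x axis), not always the one of the same letter. Full if the spool or the barrel is in it, otherwise empty.
- spool_mid (a point): Centre of a loose black film spool, 64 mm across, 42 mm high, standing in one of the bins; it makes that bin full.
- barrel_mid (a point): Centre of a loose brass lens barrel, 58 mm across, 48 mm high, standing in one of the bins; it makes that bin full.
- roller: Bystander: loose chrome roller 18 mm across, 36 mm high, standing on the board between two stands. Origin under its middle.
- thumbnut: Bystander: loose brass thumb nut 22 mm across, 26 mm high, on the board between two stands. Origin under its middle.
- jar: Bystander: loose small jar, 48 mm across, 65 mm high, on the left end of the board. Origin under its middle.
- loupe: Bystander: loose black loupe, 42 mm across, 38 mm high, on the right end of the board. Origin under its middle.
- driver: Bystander: loose screwdriver lying on the mat between robot and board, about 200 mm long.
- tension_tip (a point): Bystander: tip of the film tension lever on the beige reader at the right (the reader is fixed and 225 mm high); leave it as it is.
Not all that is in view belongs to the job. Of the things shaped like the part that bears barrel_mid, the brass one is meant.

How it is judged:
At the end, for the whole second after the job is handed in: The tags of the two bins holding the spool and the barrel are tipped away from the robot (joint above 1.64 rad), the tags of the two empty bins are tipped towards it (below 0.10 rad), and all are at rest (under 0.2 rad/s) (((value of joint tag_a above 1.64 rad and horizontal distance between any of spool_mid, barrel_mid and place_a below 0.045 m) or (value of joint tag_a below 0.1 rad and horizontal distance between each of spool_mid, barrel_mid and place_a above 0.045 m)) and velocity of joint tag_a between -0.2 and 0.2 rad/s and ((value of joint tag_b above 1.64 rad and horizontal distance between any of spool_mid, barrel_mid and place_b below 0.045 m) or (value of joint tag_b below 0.1 rad and horizontal distance between each of spool_mid, barrel_mid and place_b above 0.045 m)) and velocity of joint tag_b between -0.2 and 0.2 rad/s and ((value of joint tag_c above 1.64 rad and horizontal distance between any of spool_mid, barrel_mid and place_c below 0.045 m) or (value of joint tag_c below 0.1 rad and horizontal distance between each of spool_mid, barrel_mid and place_c above 0.045 m)) and velocity of joint tag_c between -0.2 and 0.2 rad/s and ((value of joint tag_d above 1.64 rad and horizontal distance between any of spool_mid, barrel_mid and place_d below 0.045 m) or (value of joint tag_d below 0.1 rad and horizontal distance between each of spool_mid, barrel_mid and place_d above 0.045 m)) and velocity of joint tag_d between -0.2 and 0.2 rad/s); the robot touches nothing.
It fails at once if a bin, a part or a loose bystander is shifted or lifted more than 15 mm (distance of any of spool_mid, barrel_mid, bin_a, bin_b, bin_c, bin_d, roller, thumbnut, jar, loupe, driver from where it was at the start of the episode above 0.015 m).
It fails at once if a tag or its stand is pushed with more than 20 N (contact force between any of the arm, the fingers and stand_a above 20 N or contact force between any of the arm, the fingers and stand_b above 20 N or contact force between any of the arm, the fingers and stand_c above 20 N or contact force between any of the arm, the fingers and stand_d above 20 N).
It fails at once if the reader's lever is moved more than 10 mm (distance of tension_tip from where it was at the start of the episode above 0.01 m).
It also fails if it takes over 64 s, if anything falls off the work surface, if the arm or the gripper's body presses on something with over 40 N, if the wrist force passes 120 N, or if a joint passes its speed limit or range.

### The arm

A 6-joint arm with a two-finger parallel gripper is mounted at the origin on the work surface. World frame = base frame: x ahead of the robot, y to its left, z up, the work surface at z = 0. Lengths are in m, angles in rad, forces in N, time in s.
With the tool pointing down it reaches from about 0.4 to 0.925 m from the base axis. Payload 12.5 kg.
Tool frame: the origin (TCP) lies between the finger pads; the fingertips stand 14 mm ahead of it and the grasp point (between the pads) lies 5 mm behind it; z points along the fingers, y is the direction in which the jaws open and shut (so a half turn about z gives the same grasp; the last joint's range is limited). The gripper opens to 95 mm and grips with 3 to 60 N. Pads are 20 mm wide; open, the fingers measure 119 mm over their backs; the gripper's body (75 mm by 180 mm) begins 59 mm behind the grasp point.
Start: joints at [1.025, 0.491, 1.559, -0, 1.092, -0.106], TCP at [0.266, 0.566, 0.229] pointing down, gripper open.
Joint ranges: [-3.1, 3.1], [-0.84, 2.19], [0.05, 2.79], [-1.13, 4.28], [0.06, 2.93], [-2.69, 2.69]. Speed limits (rad/s): [2.22, 2.22, 2.79, 3.14, 3.14, 3.14].

### API

Orientations are given as a unit quaternion [x, y, z, w].
In Python, from plant import * gives the robot as it stands.
- The arm moves only by the shell command python3 -m inch 'ROWS' [OPENING] [FORCE]. ROWS is JSON, a list of rows, each a list of 4 numbers: the shift along the world's x, y, z each as a share of 50 mm, from -1 to 1, then the turn about the world's z as a share of 360 degrees, from -1 to 1. In form: [[tx, ty, tz, roll], ...]. A call has 1 to 5 rows; each row shifts and turns the commanded pose from where the row before left it; what a row does not reach is not made up. A row lasts 1/12 s, in which the tool goes at most 41.7 mm and 7.16 degrees, less where a joint would pass 70% of its speed; a pose out of reach is approached as far as the arm can. A call with a number of a shift or a turn outside -1 to 1 is refused whole. A call with a gripper value outside its range is refused whole. OPENING is the opening, from 0 (shut) to 1 (fully open), set as the call begins (- or left out, the last holds). The fingers move at their own pace and stop on an object; FORCE is the grip in N (left out, the last holds). Time passes only in rows, so rows that do not move let the fingers close. It gives the time, the measured TCP pose, the force and the opening at its end, in the units of the state.
- get_obs(): the state, without advancing time (a new reading comes with each control period).
- snapshot(name): name is "scene" or "side" or "wrist"; returns the picture (400x640x3 uint8, red, green, blue); there is no depth.
- camera_params(name): a dict with "intrinsics" (3x3 intrinsics, pixels), "world_to_cam" (4x4, takes a point from world to camera coordinates). Camera axes: x right, y down, z forward; pixel columns grow to the right and rows downward; lengths in m; the calibration is good to about 2 mm. A picture is of the moment at which its call begins: read the wrist's pose just before it. camera_params takes no time and is no camera call; for the wrist camera it gives the pose at the moment of the call.
- close_job(): hands the job in, once; it reports no verdict.
The state is a dict: "clock": time; "joint_pos": joint angles; "qvel": joint speeds; "joint_efforts": joint torques, N m; "position": TCP position; "orientation": TCP orientation; "ft_force": force on the tool from outside, world axes, zero at the start; "wrist_torque": the same for the moment, N m; "gripper_width": finger opening in m.
Only numpy, scipy, OpenCV 4.12 (cv2) and the standard library are available. Lean on these libraries where they do the work, as an engineer would, in place of code of your own. Each camera call takes 0.05 s, during which the arm holds its last target.

## Working session

There is one attempt and no reset: what is moved stays moved. The work goes in short steps, Python scripts to look and compute and a shell command to move; the robot and the scene stay as the last step left them, time stands still between calls to the robot, and variables do not carry over. Pictures are saved under pics/ and viewed, and the job is handed in when it is done.

```bash
ls; mkdir -p pics
python3 - <<'E'
from plant import *
import cv2
for n in ("scene","side","wrist"):
    im=snapshot(n); cv2.imwrite(f"pics/{n}0.png",im[:,:,::-1])
    p=camera_params(n); print(n,p["intrinsics"],p["world_to_cam"])
o=get_obs();print(o)
E
```

```text
pics
scene [[442.10377387   0.         315.07921471]
 [  0.         442.10377387 201.0726642 ]
 [  0.           0.           1.        ]] [[ 0.29396631  0.9557133   0.01399615 -0.0367212 ]
 [ 0.5499727  -0.15715268 -0.82026402 -0.1977387 ]
 [-0.78173771  0.24882749 -0.57181381  1.66026716]
 [ 0.          0.          0.          1.        ]]
side [[369.76144877   0.         324.6998151 ]
 [  0.         369.76144877 196.17994398]
 [  0.           0.           1.        ]] [[ 0.76861554 -0.63969527 -0.00448454 -0.46897633]
 [-0.43970696 -0.52320512 -0.73000972  0.25009252]
 [ 0.46463743  0.5630687  -0.68342205  1.2148282 ]
 [ 0.          0.          0.          1.        ]]
wrist [[356.04326463   0.         318.47470584]
 [  0.         356.04326463 200.99526864]
 [  0.           0.           1.        ]] [[ 4.26440491e-01  9.04515556e-01  3.40235977e-04 -6.25822718e-01]
 [ 8.74480295e-01 -4.12376217e-01  2.55401779e-01 -2.88969793e-02]
 [ 2.31155188e-01 -1.08616130e-01 -9.66834947e-01  3.90353361e-01]
 [ 0.00000000e+00  0.00000000e+00  0.00000000e+00  1.00000000e+00]]
{'clock': 0.15, 'joint_pos': array([ 1.02540525e+00,  4.91434328e-01,  1.55927056e+00, -3.04471989e-05,
        1.09171115e+00, -1.05595300e-01]), 'qvel': array([-2.42210530e-04,  3.13727306e-04, -1.61733343e-03,  4.56034231e-04,
       -8.51162232e-04, -6.39286708e-06]), 'joint_efforts': array([ 1.57632930e-03, -6.12897849e+01, -2.58273679e+01,  6.92527299e-02,
        4.73644200e-02, -1.03461505e-04]), 'position': array([0.26600177, 0.5654035 , 0.22820116]), 'orientation': array([ 2.18123097e-01,  9.75921178e-01, -3.94391078e-04, -1.18850525e-04]), 'ft_force': array([0.33383512, 1.08605292, 0.0886197 ]), 'wrist_torque': array([ 0.0191435 , -0.00469234, -0.03412144]), 'gripper_width': 0.09505106361297379}
```

View pics/scene0.png

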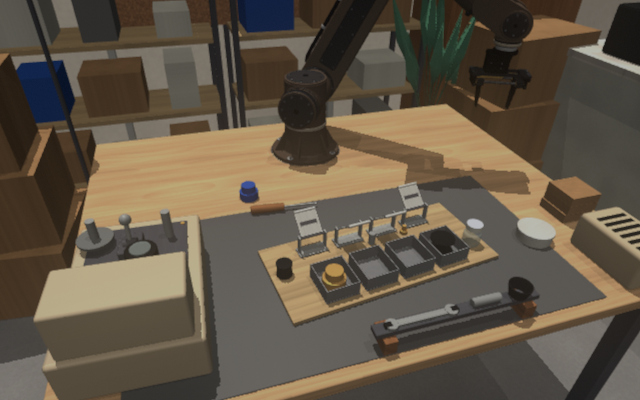

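View pics/side0.png

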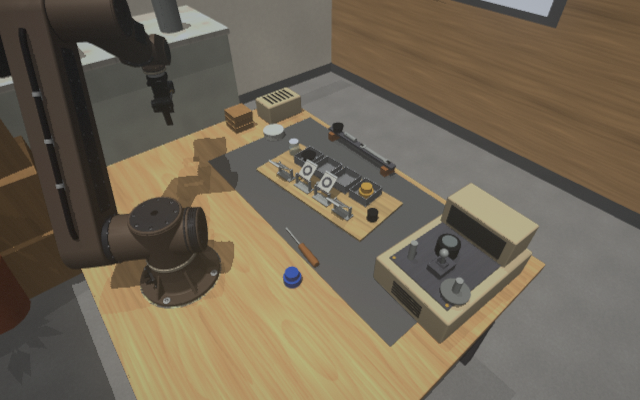

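View pics/wrist0.png

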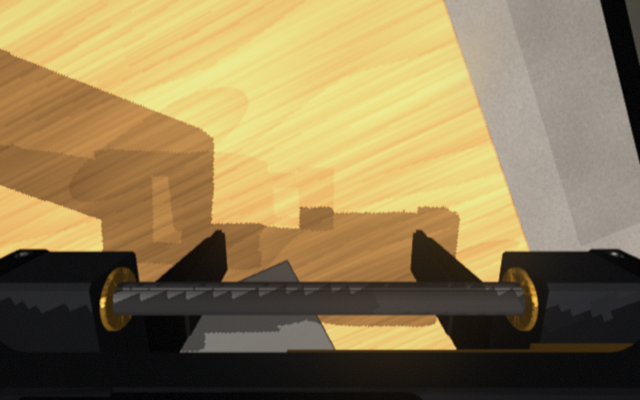

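Run:
```python
import cv2
a=cv2.imread("pics/scene0.png")[175:315,250:510]; cv2.imwrite("pics/sc1.png",cv2.resize(a,None,fx=3,fy=3,interpolation=cv2.INTER_CUBIC))
a=cv2.imread("pics/side0.png")[130:250,240:420]; cv2.imwrite("pics/sd1.png",cv2.resize(a,None,fx=4,fy=4,interpolation=cv2.INTER_CUBIC))
```

```text
(no output)
```

View pics/sc1.png

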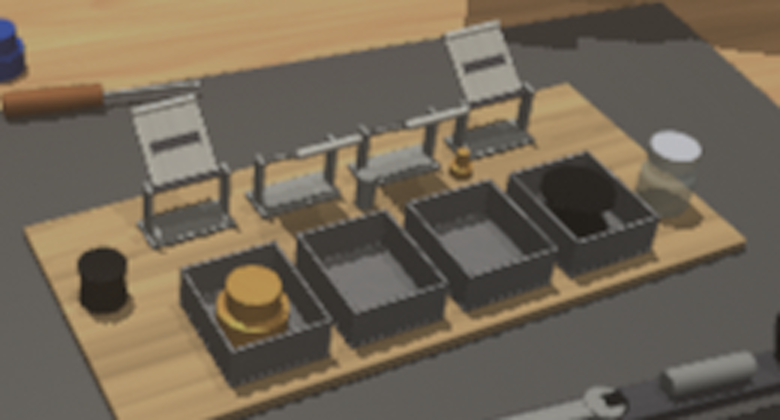

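View pics/sd1.png

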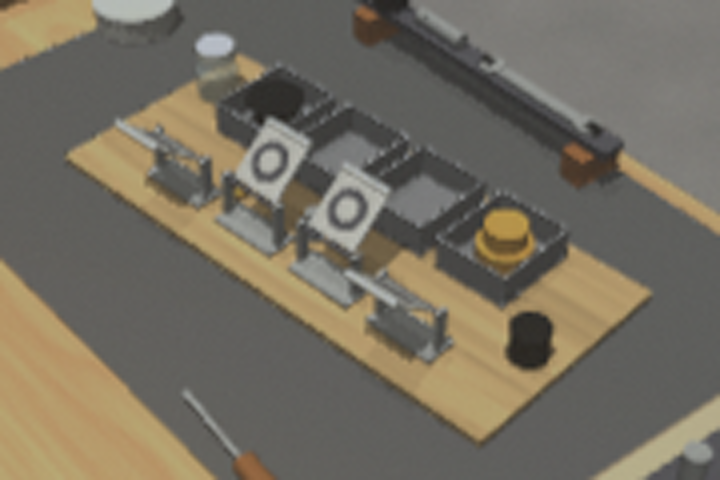

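Run:
```python
import cv2
def c(f,o,r0,r1,c0,c1,k):
    a=cv2.resize(cv2.imread(f)[r0:r1,c0:c1],None,fx=k,fy=k,interpolation=cv2.INTER_CUBIC)
    for i in range(0,c1-c0,10): cv2.putText(a,str(c0+i),(i*k,8),0,.3,(0,255,255),1); cv2.line(a,(i*k,10),(i*k,14),(0,255,255),1)
    for i in range(0,r1-r0,10): cv2.putText(a,str(r0+i),(0,i*k+4),0,.3,(0,255,255),1)
    cv2.imwrite(o,a)
c("pics/scene0.png","pics/s1.png",180,260,285,365,7)
c("pics/scene0.png","pics/s2.png",175,255,360,440,7)
c("pics/side0.png","pics/d1.png",150,230,260,370,7)
```

```text
(no output)
```

View pics/s1.png

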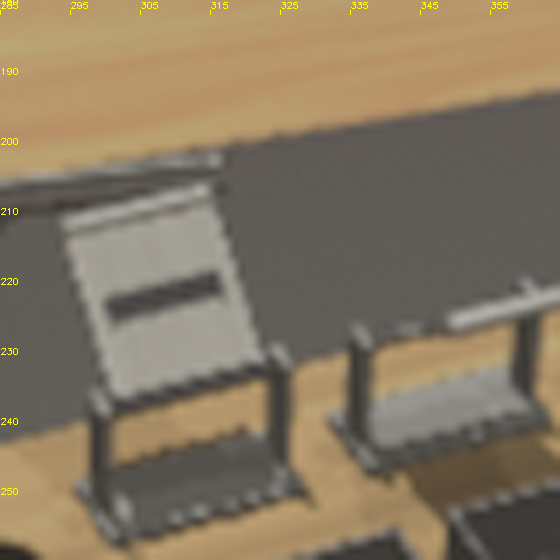

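View pics/s2.png

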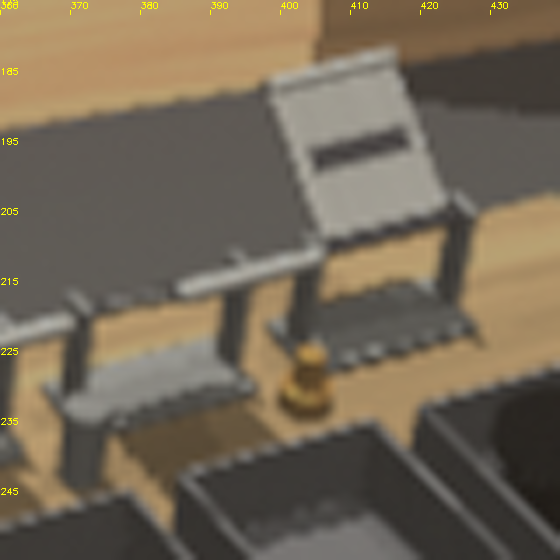

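View pics/d1.png

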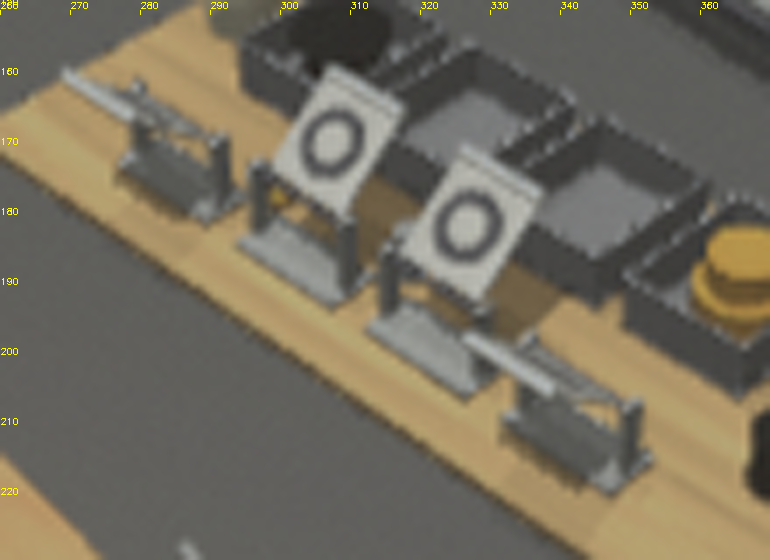

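```bash
cat > fit.py <<'E'
from plant import *
import numpy as np
from scipy.optimize import least_squares
P=[("scene",1,-1,294.3,211.9),("scene",1,1,315,207),("scene",4,-1,398.9,187.2),("scene",4,1,416.4,183.3),
("scene",2,-1,349.3,226),("scene",2,1,370.7,221),("scene",3,-1,385.7,216.4),("scene",3,1,405.7,211.9),
("side",3,1,307.1,160),("side",3,-1,317.4,165.4),("side",2,1,326.4,171.1),("side",2,-1,337.1,177.1),
("side",4,1,269.3,160.7),("side",4,-1,278.9,166.7),("side",1,1,326.7,198.3),("side",1,-1,338.6,205.4)]
cam={n:camera_params(n) for n in("scene","side")}
def proj(n,p):
    c=cam[n];q=c["intrinsics"]@(c["world_to_cam"][:3,:3]@p+c["world_to_cam"][:3,3]);return q[:2]/q[2]
def W(t,l):
    c,s=np.cos(t[2]),np.sin(t[2]);return np.array([t[0]+c*l[0]-s*l[1],t[1]+s*l[0]+c*l[1],t[3]+l[2]])
def res(t):
    r=[]
    for n,i,s,u,v in P:
        l=[(-.057 if i in(1,4) else .057),(i-2.5)*.105+s*.03,.098]
        r+=list(proj(n,W(t,l))-[u,v])
    return np.array(r)
if __name__=="__main__":
    f=least_squares(res,[.6,0,0,.01]);print(f.x);print(f.fun.reshape(-1,2).round(1))
    for i in(1,2,3,4):print(i,W(f.x,[0,(i-2.5)*.105,0]))
E
python3 fit.py
```

```text
[0.55694817 0.01125414 0.10600446 0.01217534]
[[-0.6 -0.6]
 [-0.  -0.8]
 [-1.  -0.7]
 [-0.6 -1. ]
 [ 0.5  1.1]
 [ 0.3  0.5]
 [ 0.8  1. ]
 [ 0.8  0.3]
 [ 0.6 -1. ]
 [ 0.9  0.1]
 [ 0.2 -0.5]
 [ 1.   0.5]
 [-0.6 -0.2]
 [-0.4  0.4]
 [-1.1 -0. ]
 [-0.5  1.1]]
1 [ 0.57361262 -0.14536178  0.01217534]
2 [ 0.56250299 -0.04095117  0.01217534]
3 [0.55139335 0.06345945 0.01217534]
4 [0.54028372 0.16787006 0.01217534]
```

```bash
python3 -m inch '[[0.244,-0.544,0,0.0058],[0.244,-0.544,0,0.0058],[0.244,-0.544,0,0.0058],[0.244,-0.544,0,0.0058],[0.244,-0.544,0,0.0058]]' 0 10
python3 -m inch '[[0.244,-0.544,0,0.0058],[0.244,-0.544,0,0.0058],[0.244,-0.544,0,0.0058],[0.244,-0.544,0,0.0058],[0.244,-0.544,0,0.0058]]'
```

```text
clock: 0.57
position: [0.3273, 0.4282, 0.2285]
orientation: [0.127, 0.992, -0.0, -0.0]
ft_force: [1.4, 1.9, 0.1]
gripper_width: 0.0674
clock: 0.98
position: [0.3883, 0.2922, 0.2286]
orientation: [0.037, 0.999, 0.0, -0.0]
ft_force: [1.5, 0.8, 0.9]
gripper_width: 0.0339
```

```bash
python3 -m inch '[[0.244,-0.544,0,0.0058],[0.244,-0.544,0,0.0058],[0.244,-0.544,0,0.0058],[0.244,-0.544,0,0.0058],[0.244,-0.544,0,0.0058]]'; python3 -m inch '[[0,0,0,0],[0,0,0,0]]'
python3 - <<'E'
from plant import *
import cv2
for n in("scene","side","wrist"): cv2.imwrite(f"pics/{n}2.png",snapshot(n)[:,:,::-1])
E
```

```text
clock: 1.4
position: [0.4494, 0.1561, 0.2287]
orientation: [-0.054, 0.999, 0.0, -0.0]
ft_force: [0.1, 0.9, 0.1]
gripper_width: 0.0023
clock: 1.57
position: [0.4494, 0.1565, 0.2285]
orientation: [-0.052, 0.999, 0.0, -0.0]
ft_force: [-1.0, 0.3, -0.2]
gripper_width: 0.0006
```

View pics/wrist2.png

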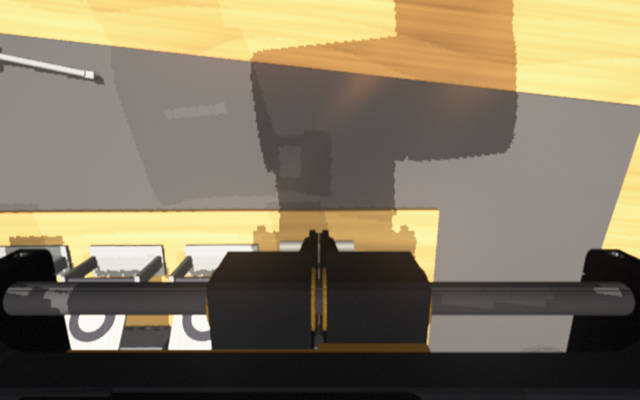

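View pics/scene2.png

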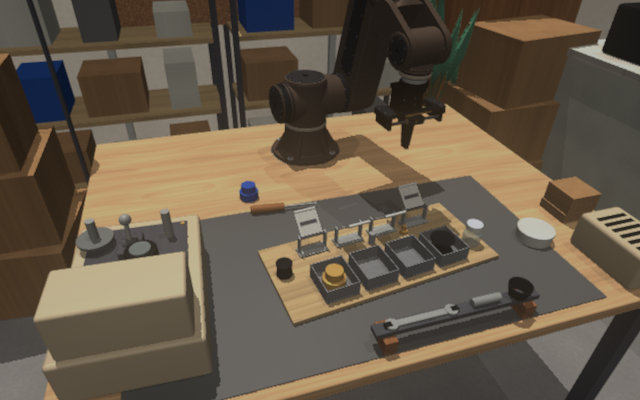

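Run:
```python
import fit,numpy as np
from plant import *
fit.cam["wrist"]=camera_params("wrist")
t=[0.55694817,0.01125414,0.10600446,0.01217534]
for i in(1,2,3,4):
  for s in(-1,1):
    print(i,s,fit.proj("wrist",fit.W(t,[-.057 if i in(1,4) else .057,(i-2.5)*.105+s*.03,.098])).round(),fit.proj("wrist",fit.W(t,[0,(i-2.5)*.105+s*.03,.05])).round(), fit.proj("wrist",fit.W(t,[-.018,(i-2.5)*.105+s*.04,.0])).round())
```

```text
1 -1 [-102.  240.] [-30. 276.] [ -0. 241.]
1 1 [-29. 240.] [ 31. 276.] [ 71. 241.]
2 -1 [ 52. 358.] [ 76. 276.] [ 94. 241.]
2 1 [119. 358.] [137. 276.] [165. 241.]
3 -1 [168. 358.] [182. 276.] [188. 241.]
3 1 [235. 358.] [242. 276.] [259. 241.]
4 -1 [281. 240.] [287. 276.] [282. 241.]
4 1 [354. 240.] [348. 276.] [353. 241.]
```

```bash
python3 -m inch '[[0,0,-0.5,0],[0,0,-0.5,0],[0,0,-0.5,0],[0,0,-0.5,0],[0,0,-0.5,0]]'; python3 -m inch '[[0.2,0.02,0,0],[0.2,0.02,0,0],[0.2,0.02,0,0],[0.2,0.02,0,0],[0.1,0.01,0,0]]'; python3 -m inch '[[0.1,0.01,0,0],[0.1,0.01,0,0],[0.1,0.01,0,0],[0.1,0.01,0,0],[0.1,0.01,0,0]]'
```

```text
clock: 2.13
position: [0.4486, 0.1587, 0.1027]
orientation: [-0.054, 0.999, 0.0, 0.0]
ft_force: [1.1, -0.6, 0.1]
gripper_width: 0.0002
clock: 2.55
position: [0.4965, 0.1625, 0.105]
orientation: [-0.053, 0.999, 0.0, 0.002]
ft_force: [-0.6, -0.5, 0.9]
gripper_width: 0.0004
clock: 2.97
position: [0.5195, 0.1646, 0.1038]
orientation: [-0.053, 0.999, 0.0, 0.0]
ft_force: [0.4, -0.2, 0.6]
gripper_width: 0.0006
```

```bash
python3 -m inch '[[0.1,0.01,0,0],[0.1,0.01,0,0],[0.1,0.01,0,0],[0.1,0.01,0,0],[0.1,0.01,0,0]]'; python3 -m inch '[[0.1,0.01,0,0],[0,0,0,0],[0,0,0,0],[0,0,0,0]]'
python3 - <<'E'
from plant import *
import cv2
im=snapshot("scene")[150:300,240:520,::-1]
cv2.imwrite("pics/a1.png",cv2.resize(im,None,fx=2.8,fy=2.8))
E
```

```text
clock: 3.38
position: [0.5446, 0.1671, 0.1036]
orientation: [-0.053, 0.999, 0.0, -0.0]
ft_force: [-0.0, 0.5, 0.2]
gripper_width: 0.0005
clock: 3.72
position: [0.5489, 0.1675, 0.1036]
orientation: [-0.053, 0.999, 0.0, -0.0]
ft_force: [-0.1, 0.2, 0.3]
gripper_width: 0.0006
```

View pics/a1.png

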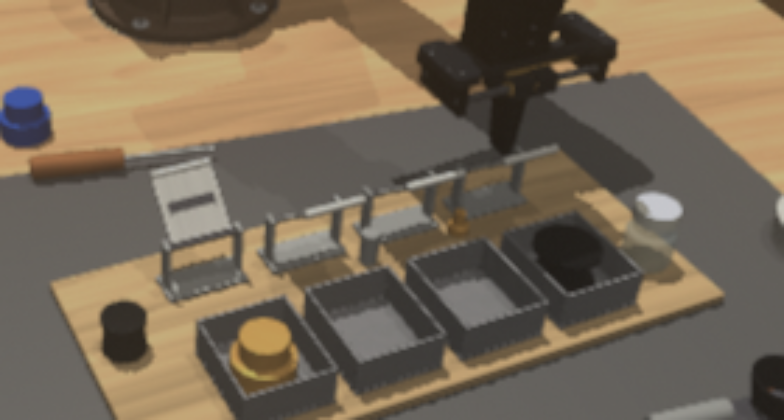

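```bash
python3 -m inch '[[0,0,0.4,0],[0,0,0.4,0],[0,0,0.4,0],[0,0,0.4,0],[0,0,0.4,0]]'; python3 -m inch '[[0.36,-0.38,0,0],[0.36,-0.38,0,0],[0.36,-0.38,0,0],[0.36,-0.38,0,0],[0.36,-0.38,0,0]]';python3 -m inch '[[0,0,0,0],[0,0,0,0]]'
python3 - <<'E'
from plant import *
import cv2
cv2.imwrite("pics/a2.png",cv2.resize(snapshot("side")[110:260,220:440,::-1],None,fx=3.5,fy=3.5))
E
```

```text
clock: 4.18
position: [0.5487, 0.1675, 0.2047]
orientation: [-0.053, 0.999, 0.0, -0.0]
ft_force: [-0.6, -0.3, -0.4]
gripper_width: 0.0007
clock: 4.6
position: [0.6396, 0.0716, 0.2038]
orientation: [-0.053, 0.999, 0.0, -0.0]
ft_force: [-0.7, 0.6, 0.5]
gripper_width: 0.0007
clock: 4.77
position: [0.6392, 0.0717, 0.2032]
orientation: [-0.053, 0.999, 0.0, -0.0]
ft_force: [0.3, 0.8, 0.1]
gripper_width: 0.0003
```

View pics/a2.png

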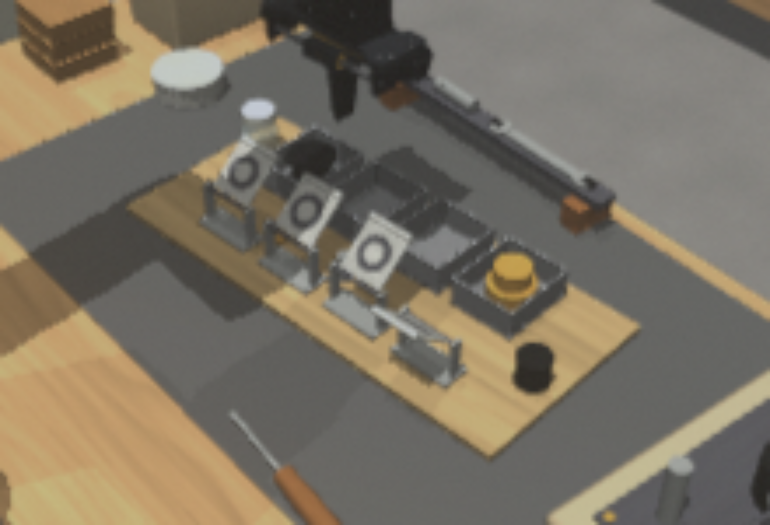

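```bash
python3 -m inch '[[0,0,-0.4,0],[0,0,-0.4,0],[0,0,-0.4,0],[0,0,-0.4,0],[0,0,-0.4,0]]'; python3 -m inch '[[-0.2,-0.02,0,0],[-0.2,-0.02,0,0],[-0.2,-0.02,0,0],[-0.1,-0.01,0,0],[-0.1,-0.01,0,0]]'; python3 -m inch '[[-0.1,-0.01,0,0],[-0.1,-0.01,0,0],[-0.1,-0.01,0,0],[-0.1,-0.01,0,0],[-0.1,-0.01,0,0]]'; python3 -m inch '[[-0.1,-0.01,0,0],[-0.1,-0.01,0,0],[-0.1,-0.01,0,0],[-0.1,-0.01,0,0],[-0.1,-0.01,0,0]]'; python3 -m inch '[[0,0,0,0],[0,0,0,0],[0,0,0,0]]'
python3 - <<'E'
from plant import *
import cv2
cv2.imwrite("pics/a3.png",cv2.resize(snapshot("side")[110:260,220:440,::-1],None,fx=3.5,fy=3.5))
E
```

```text
clock: 5.23
position: [0.6382, 0.0737, 0.1031]
orientation: [-0.054, 0.999, 0.0, 0.0]
ft_force: [-0.2, -0.8, 0.7]
gripper_width: 0.0005
clock: 5.65
position: [0.5984, 0.0693, 0.1041]
orientation: [-0.054, 0.999, 0.0, 0.0]
ft_force: [0.3, -0.4, 0.4]
gripper_width: 0.0005
clock: 6.07
position: [0.5736, 0.066, 0.1036]
orientation: [-0.053, 0.999, 0.0, -0.0]
ft_force: [-0.2, -0.1, -0.3]
gripper_width: 0.0004
clock: 6.48
position: [0.5485, 0.0635, 0.1036]
orientation: [-0.053, 0.999, 0.0, -0.0]
ft_force: [-0.4, 0.4, 0.1]
gripper_width: 0.0005
clock: 6.73
position: [0.5493, 0.0635, 0.1037]
orientation: [-0.053, 0.999, 0.0, 0.0]
ft_force: [0.4, -0.0, -0.4]
gripper_width: 0.0004
```

View pics/a3.png

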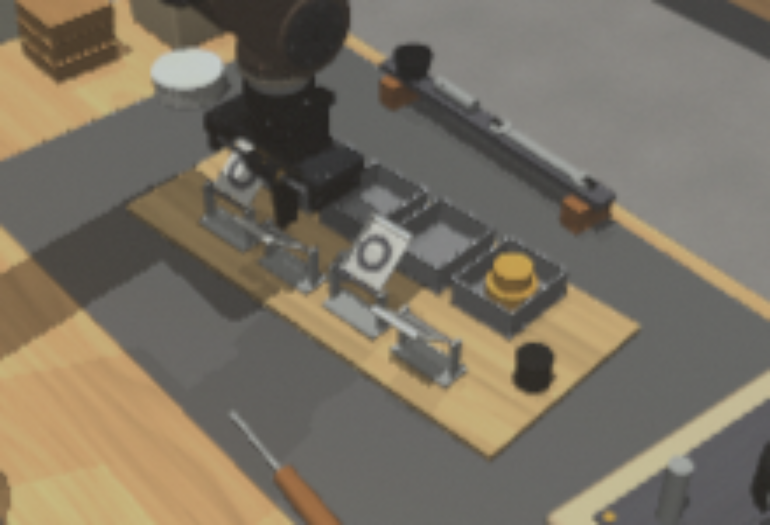

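```bash
python3 -m inch '[[0,0,0.4,0],[0,0,0.4,0],[0,0,0.4,0],[0,0,0.4,0],[0,0,0.4,0]]'; python3 -m inch '[[0.4,-0.38,0,0],[0.4,-0.38,0,0],[0.4,-0.38,0,0],[0.4,-0.38,0,0],[0.4,-0.38,0,0]]';python3 -m inch '[[0,0,0,0],[0,0,0,0]]'
```

```text
clock: 7.2
position: [0.5492, 0.0636, 0.2046]
orientation: [-0.053, 0.999, 0.0, 0.0]
ft_force: [-0.6, 0.3, -0.3]
gripper_width: 0.0006
clock: 7.62
position: [0.6501, -0.0324, 0.2037]
orientation: [-0.053, 0.999, 0.0, 0.0]
ft_force: [0.6, 0.7, -0.4]
gripper_width: 0.0001
clock: 7.78
position: [0.6495, -0.0324, 0.2029]
orientation: [-0.053, 0.999, 0.0, -0.0]
ft_force: [-0.5, 0.2, -0.5]
gripper_width: 0.0004
```

```bash
python3 -m inch '[[0,0,-0.4,0],[0,0,-0.4,0],[0,0,-0.4,0],[0,0,-0.4,0],[0,0,-0.4,0]]'; python3 -m inch '[[-0.2,-0.02,0,0],[-0.2,-0.02,0,0],[-0.2,-0.02,0,0],[-0.1,-0.01,0,0],[-0.1,-0.01,0,0]]'; python3 -m inch '[[-0.1,-0.01,0,0],[-0.1,-0.01,0,0],[-0.1,-0.01,0,0],[-0.1,-0.01,0,0],[-0.1,-0.01,0,0]]'; python3 -m inch '[[-0.1,-0.01,0,0],[-0.1,-0.01,0,0],[-0.1,-0.01,0,0],[-0.1,-0.01,0,0],[-0.1,-0.01,0,0]]'; python3 -m inch '[[0,0,0,0],[0,0,0,0],[0,0,0,0]]'
python3 - <<'E'
from plant import *
import cv2
cv2.imwrite("pics/a4.png",cv2.resize(snapshot("side")[110:260,220:440,::-1],None,fx=3.5,fy=3.5))
E
```

```text
clock: 8.2
position: [0.6484, -0.0305, 0.103]
orientation: [-0.054, 0.999, 0.0, -0.0]
ft_force: [0.6, -0.1, 0.1]
gripper_width: 0.0003
clock: 8.62
position: [0.6085, -0.0349, 0.104]
orientation: [-0.054, 0.999, 0.0, 0.0]
ft_force: [0.7, 0.2, 0.9]
gripper_width: 0.0005
clock: 9.03
position: [0.5836, -0.038, 0.1036]
orientation: [-0.053, 0.999, 0.0, -0.0]
ft_force: [0.5, -0.7, -0.4]
gripper_width: 0.0004
clock: 9.45
position: [0.5585, -0.0405, 0.1036]
orientation: [-0.053, 0.999, 0.0, -0.0]
ft_force: [-0.2, -0.7, -0.7]
gripper_width: 0.0005
clock: 9.7
position: [0.5593, -0.0405, 0.1037]
orientation: [-0.053, 0.999, 0.0, 0.0]
ft_force: [-0.5, -0.5, -0.0]
gripper_width: 0.0003
```

View pics/a4.png

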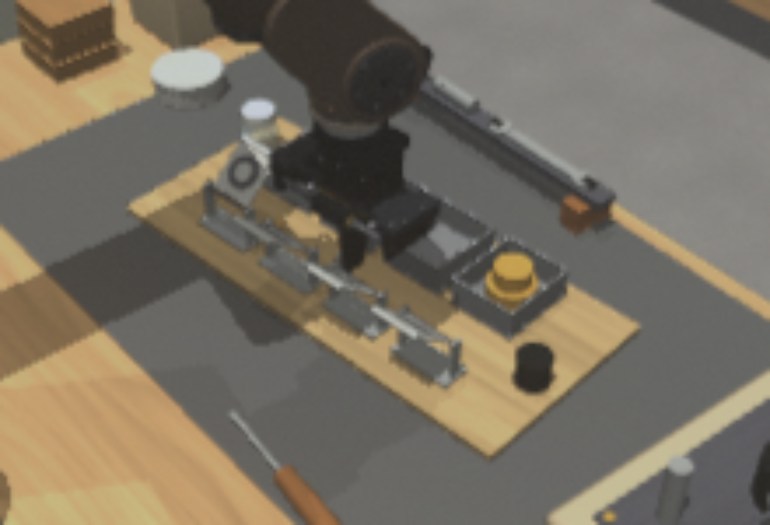

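```bash
python3 - <<'E'
import fit,numpy as np
for n,u,v,z in[("side",376,265,.1),("side",376,275,0),("side",448,190,.2),("scene",203,222,0.1),("scene",210,365,0)]:
    c=fit.cam[n];R=c["world_to_cam"][:3,:3];t=c["world_to_cam"][:3,3]
    o=-R.T@t;d=R.T@np.linalg.solve(c["intrinsics"],[u,v,1]);print(n,(o+d*(z-o[2])/d[2]).round(3))
E
python3 -m inch '[[0,0,0.4,0],[0,0,0.4,0],[0,0,0.4,0],[0,0,0.4,0],[0,0,0.4,0]]'
```

```text
side [ 0.45  -0.435  0.1  ]
side [ 0.481 -0.416  0.   ]
side [ 0.784 -0.421  0.2  ]
scene [ 0.488 -0.41   0.1  ]
scene [ 0.837 -0.442  0.   ]
clock: 10.17
position: [0.5592, -0.0404, 0.2046]
orientation: [-0.053, 0.999, 0.0, 0.0]
ft_force: [0.5, -0.2, -0.1]
gripper_width: 0.0006
```

Reader starts at y≈-0.41, well clear.

```bash
python3 -m inch '[[-0.31,-0.46,0,0],[-0.31,-0.46,0,0],[-0.31,-0.46,0,0],[-0.31,-0.46,0,0],[-0.31,-0.46,0,0]]';python3 -m inch '[[0,0,0,0],[0,0,0,0]]';python3 -m inch '[[0,0,-0.4,0],[0,0,-0.4,0],[0,0,-0.4,0],[0,0,-0.4,0],[0,0,-0.4,0]]'
```

```text
clock: 10.58
position: [0.481, -0.1563, 0.2038]
orientation: [-0.054, 0.999, -0.0, 0.0]
ft_force: [0.4, -0.3, 0.2]
gripper_width: 0.0006
clock: 10.75
position: [0.4813, -0.1564, 0.2038]
orientation: [-0.052, 0.999, 0.0, 0.0]
ft_force: [0.1, -0.1, 0.3]
gripper_width: 0.0007
clock: 11.17
position: [0.4824, -0.1546, 0.1028]
orientation: [-0.054, 0.999, -0.0, 0.0]
ft_force: [0.2, -0.9, -0.6]
gripper_width: 0.0003
```

Push to x≈0.582.

```bash
python3 -m inch '[[0.2,0.02,0,0],[0.2,0.02,0,0],[0.2,0.02,0,0],[0.2,0.02,0,0],[0.1,0.01,0,0]]'; python3 -m inch '[[0.1,0.01,0,0],[0.1,0.01,0,0],[0.1,0.01,0,0],[0.1,0.01,0,0],[0.1,0.01,0,0]]'; python3 -m inch '[[0.1,0.01,0,0],[0.1,0.01,0,0],[0.1,0.01,0,0],[0.1,0.01,0,0],[0.1,0.01,0,0]]'; python3 -m inch '[[0.1,0.01,0,0],[0,0,0,0],[0,0,0,0],[0,0,0,0]]'
python3 -m inch '[[0,0,0.4,0],[0,0,0.4,0],[0,0,0.4,0],[0,0,0.4,0],[0,0,0.4,0]]'
python3 -m inch '[[-0.5,0,0.1,0],[-0.5,0,0.1,0],[-0.5,0,0.1,0],[-0.5,0,0,0],[0,0,0,0]]'
python3 -m inch '[[0,0,0,0],[0,0,0,0],[0,0,0,0],[0,0,0,0],[0,0,0,0]]'
python3 - <<'E'
from plant import *
import cv2
cv2.imwrite("pics/a5.png",cv2.resize(snapshot("side")[110:260,220:440,::-1],None,fx=3.5,fy=3.5))
cv2.imwrite("pics/a6.png",cv2.resize(snapshot("scene")[150:300,240:520,::-1],None,fx=2.8,fy=2.8))
E
```

```text
clock: 11.58
position: [0.5289, -0.1508, 0.1047]
orientation: [-0.054, 0.999, -0.001, 0.001]
ft_force: [-0.8, 0.5, -0.6]
gripper_width: 0.0005
clock: 12.0
position: [0.552, -0.1485, 0.1038]
orientation: [-0.053, 0.999, 0.0, 0.0]
ft_force: [-0.3, -1.0, 0.3]
gripper_width: 0.0004
clock: 12.42
position: [0.5771, -0.1459, 0.1036]
orientation: [-0.053, 0.999, 0.0, 0.0]
ft_force: [0.2, 0.4, -0.1]
gripper_width: 0.0007
clock: 12.75
position: [0.5814, -0.1454, 0.1036]
orientation: [-0.053, 0.999, 0.0, -0.0]
ft_force: [-0.3, 0.3, -0.4]
gripper_width: 0.0004
clock: 13.17
position: [0.5812, -0.1454, 0.2047]
orientation: [-0.053, 0.999, 0.0, -0.0]
ft_force: [0.5, -0.7, -0.2]
gripper_width: 0.0004
clock: 13.58
position: [0.4779, -0.145, 0.2191]
orientation: [-0.053, 0.999, 0.0, -0.001]
ft_force: [0.1, -0.1, 0.1]
gripper_width: 0.0004
clock: 14.0
position: [0.482, -0.1454, 0.2183]
orientation: [-0.054, 0.999, 0.0, -0.0]
ft_force: [-0.8, 0.1, -0.2]
gripper_width: 0.0009
```

View pics/a5.png

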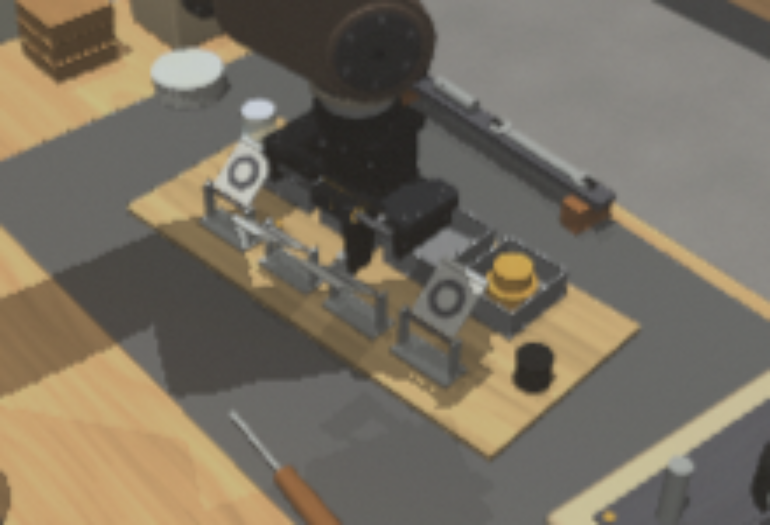

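View pics/a6.png

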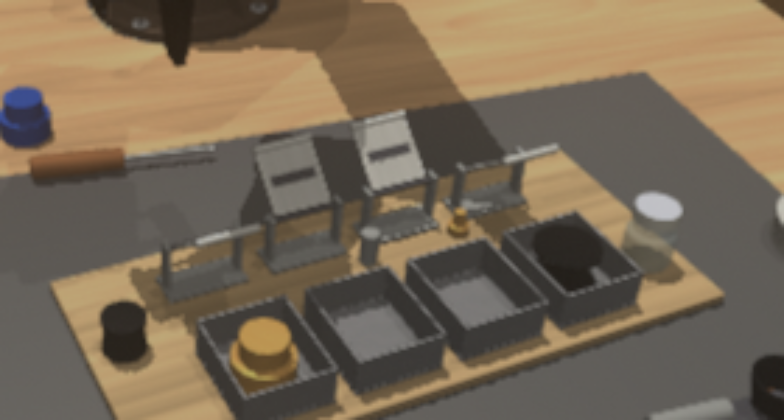

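All four tags now read correctly: ring on the outer two (the side-view crop shows them at (243,172) and (447,297)) and bar on the middle two (the scene crop shows them at (293,175) and (390,150)). The arm is clear of everything.

```bash
python3 -c "
from plant import *
print(close_job())"
```

```text
the job is handed in; nothing more can be done
None
```

All four tags were wrong at the start, and I pushed each one over with the closed fingertips. The tags of the two outer bins (spool at the left, barrel at the right) now lie away from the robot and show the ring. The tags of the two empty middle bins lie towards it and show the bar.

- **Tags:** in the last scene and side pictures, each tag looks to be lying at its stop on the correct side. I judged this by eye, because the hinge angles can't be read directly.
- **Forces and time:** the wrist force readings at the end of each call during the pushes stayed around 1 N, within sensor noise. I handed in at about 14 s of the 64 s allowed, with the arm clear of everything.
- **Surroundings:** the bins, parts and bystanders on the board, and the screwdriver, look unmoved in the last pictures. The reader's lever was outside those pictures, but the tool stayed well away from the reader.
- **Disagreement:** the stand positions fitted from the scene and side cameras were off by up to about 1 pixel. The wrist camera put the first tag I pushed 3–4 mm farther from the robot than that fit. I allowed for this in the push distances.

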